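# Open the ratchet stop of the thread rack

### The job

Make room in the thread rack on the ironing board: with the fingertips press the orange release pad of the sliding stop down and, keeping it down, push the stop back along its bar, away from the thread reels, until it is fully home at the other end. Then let go and move clear. Do not pick up or shift the thread reels or anything else on the board.

Things in the scene. Friction and masses are not known exactly. Their poses are not given: they have to be found in the camera images.
- supply_rack: low fixed plywood rack, board 170 x 360 mm, deck 14 mm high. Origin: centre of its underside; y = along its steel bar, z up, x = depth, away from the robot. At its -y end a fixed fence 75 mm high; the reels stand between it and the sliding stop. The bar, saw-toothed below, runs along y at x = -60 mm, z 36 to 50 mm, between grey brackets 58 mm high. Position and turn vary.
- stop_slide (a joint): travel of the blue sliding stop to the rack's +y, m: starts at 0.01 to 0.06; 0.160 = fully home (dead stop). Carriage 46 mm wide, 80 mm long (y), top 58 mm high; a plate 80 mm high crosses the deck. A ratchet bars motion to +y (up to 8 mm play) unless the release pad is down; then 2 to 5 N push it. Motion to -y is never barred: fingers dragged back over the pad take the stop along, so lift off straight up.
- release_pad (a joint): how far the orange release pad on the carriage is pressed straight down, m: 0 = up, 0.007 = bottomed; may start up to 0.004 down, its pawl riding on a tooth. The ratchet is free beyond 0.0042. Spring 3 N at the top, 5.6 N at the bottom; let go, it rises and the ratchet bites again, so keep it down while pushing.
- pad_top (a point): centre of the top face of the orange release pad: 36 mm (rack x) by 46 mm (rack y), ribbed, level, 67 mm above the underside of the rack when up. It moves with the pad and the stop. The pad's +y edge is 9 mm short of the push lug.
- lug_face (a point): middle of the working face (towards the rack's -y) of the carriage's upright blue push lug, 46 mm wide, 13 mm thick, top 86 mm above the underside of the rack. The point is 11 mm below that top and 32 mm along +y from pad_top. Fingertips standing on the pad push against this face to drive the stop to +y.
- thread_reel_0: reel of red thread, 35 mm across, 46 mm high, standing loose on the rack's deck between fence and stop; origin: centre of its underside, z up
- thread_reel_1: reel of blue thread, 35 mm across, 46 mm high, standing loose on the rack's deck between fence and stop; origin: centre of its underside, z up
- thread_reel_2: reel of white thread, 35 mm across, 46 mm high, standing loose on the rack's deck between fence and stop; origin: centre of its underside, z up
- press_block: loose beech press block, 52 x 160 x 34 mm, lying on the board to the right; origin: centre of its underside
- spray_bottle: loose spray bottle with green head, 61 x 127 x 242 mm, standing on the board to the left; origin: centre of its underside
- masking_tape: loose roll of masking tape, 100 mm across, 25 mm high, lying on the board to the left; origin: centre of its underside
- marker_pen: loose black and red marker pen, 18 x 125 x 18 mm, lying on the board to the right; origin: centre of its underside

How it is judged:
On the way, in this order (a step that is already met when the one before it is completed fails the run):
1. the release pad is pressed down while the stop is still where it stood (value of joint release_pad above 0.0042 m and distance of lug_face from where it was at the start of the episode below 0.02 m and contact force between the fingers and release_pad above 1 N), for 0.1 s.
2. the stop is pushed fully home (value of joint stop_slide above 0.153 m), for 0.1 s.
At the end, for the whole second after the job is handed in: the stop is at rest within 7 mm of the far end of its travel, and the three reels stand upright within 15 mm of where they stood (value of joint stop_slide above 0.153 m and linear speed of stop_slide below 0.01 m/s and angle between each of thread_reel_0, thread_reel_1, thread_reel_2's own z axis and vertical below 0.2 rad and distance of each of thread_reel_0, thread_reel_1, thread_reel_2 from where it was at the start of the episode below 0.015 m); the robot touches nothing.
It fails at once if a thread reel is shifted by more than 15 mm, lifted or knocked over (distance of any of thread_reel_0, thread_reel_1, thread_reel_2 from where it was at the start of the episode above 0.015 m).
It fails at once if another loose thing on the board is shifted by more than 20 mm or lifted (distance of any of press_block, spray_bottle, masking_tape, marker_pen from where it was at the start of the episode above 0.02 m).
It also fails if it takes over 35 s, if anything falls off the work surface, if the arm or the gripper's body presses on something with over 40 N, if the wrist force passes 120 N, or if a joint passes its speed limit or range.

### The arm

A 6-joint arm with a two-finger parallel gripper is mounted at the origin on a cart in front of the work surface, level with it; the furniture and walls round the work are solid. World frame = base frame: x ahead of the robot, y to its left, z up, the work surface at z = 0. Lengths are in m, angles in rad, forces in N, time in s.
With the tool pointing down it reaches from about 0.3 to 0.85 m from the base axis. Payload 5.4 kg.
Tool frame: the origin (TCP) lies midway between the tips of the shut fingers; the grasp point (between the pads) lies 19 mm behind it; z points along the fingers, y is the direction in which the jaws open and shut (so a half turn about z gives the same grasp; the last joint's range is limited). The gripper opens to 85 mm and grips with 20 to 120 N. Pads are 22 mm wide; open, the fingers measure 114 mm over their backs; the gripper's body (76 mm by 85 mm) begins 54 mm behind the grasp point. The pads swing forward as they close: fully open they stand 13 mm farther back than shut.
Start: joints at [1.081, 0.158, 1.597, -0, 1.386, -0.21], TCP at [0.159, 0.553, 0.231] pointing down, gripper open.
Joint ranges: [-2.91, 2.91], [-0.94, 2.29], [0.18, 2.7], [-1.29, 4.43], [0.17, 2.64], [-3, 3]. Speed limits (rad/s): [2.57, 2.57, 3.14, 3.14, 3.14, 3.14].

### API

Orientations are given as a unit quaternion [w, x, y, z].
In Python, from cell import * gives the robot as it stands. The module is installed in compiled form; this text tells all that it offers.
- The arm moves only by the tool arm_command, never from a script. Its argument "deltas" is a list of rows, each a list of 7 numbers: the opening, from 0 (shut) to 1 (fully open), then the shift along the tool's x, y, z in mm, then the turn, a rotation vector about the tool's x, y, z in rad. In form: [[gripper, x, y, z, rx, ry, rz], ...]. A call has 1 to 8 rows; each row shifts and turns the commanded pose from where the row before left it, along the tool's axes as they then stand; what a row does not reach is not made up. A row lasts 1/10 s, in which the tool goes at most 50 mm and 8.59 degrees, less where a joint would pass 70% of its speed; a pose out of reach is approached as far as the arm can. A call with a gripper value outside its range is refused whole. The fingers move at their own pace and stop on an object; the grip force is fixed at half the most. Time passes only in rows, so rows that do not move let the fingers close. It gives the time, the measured TCP pose, the force and the opening at its end, in the units of the state.
- get_obs(): the state, without advancing time (a new reading comes with each control period).
- grab_frame(name): name is "scene" or "top"; returns a dict with "img" (384x512x3 uint8, blue, green, red), "fx", "fy", "cx", "cy" (pixels), "dist" ([k1, k2, p1, p2, k3] as OpenCV has them; the pictures are not rectified), "R" (3x3) and "t" (3): a world point X has camera coordinates R X + t. Camera axes: x right, y down, z forward; pixel columns grow to the right and rows downward; lengths in m; the calibration is good to about 2 mm. A picture is of the moment at which its call begins. There is no depth.
- job_done(): hands the job in, once; it reports no verdict.
Trained networks look in the newest picture that a camera, given by its name, has taken for a name from the list of things; names that differ only in an ending like _2 or _b are one class to them, and where a whole thing is asked for, a point or a joint stands for the part that bears it (a point fixed in the world has none). Each returns a list of dicts, best first, with "p" (0 to 1); they miss things now and then, are a little off and sometimes report something else, mostly with a low value. They report only what shows in the picture. A call takes as long as a camera call.
- recognise(camera, name): "position" ([x, y, z] in m, in world coordinates, good to about 4 mm: the middle of the surface that is visible of it).
The state is a dict: "clock": time; "joint_pos": joint angles; "qd": joint speeds; "effort": joint torques, N m; "ee_pos": TCP position; "tool_rot": TCP orientation; "wrist_force": force on the tool from outside, world axes, zero at the start; "torque": the same for the moment, N m; "opening": finger opening in m.
Only numpy, scipy, OpenCV 4.12 (cv2) and the standard library are available. Lean on these libraries where they do the work, as an engineer would, in place of code of your own. Each camera call takes 0.05 s, during which the arm holds its last target.

## Working session

There is one attempt and no reset: what is moved stays moved. The work goes in short steps, Python scripts to look and compute and a tool call to move; the robot and the scene stay as the last step left them, time stands still between calls to the robot, and variables do not carry over. Pictures are saved under pics/ and viewed, and the job is handed in when it is done.

Besides the shell and the picture viewer there is one more tool, called after "Call:" as name(argument=value, ...) on one line, values as JSON. arm_command: Moves the arm, as the interface text tells. Its arguments: {"type":"object","properties":{"deltas":{"type":"array","items":{"type":"array","items":{"type":"number"}}}},"required":["deltas"]}

```bash
mkdir -p pics; cat > h.py <<'E'
from cell import *
import numpy as np, cv2
def proj(f,X):
    K=np.array([[f["fx"],0,f["cx"]],[0,f["fy"],f["cy"]],[0,0,1]])
    return cv2.projectPoints(np.array(X,float).reshape(-1,3),cv2.Rodrigues(np.array(f["R"]))[0],np.array(f["t"],float),K,np.array(f["dist"],float))[0].reshape(-1,2)
def back(f,uv,z):
    K=np.array([[f["fx"],0,f["cx"]],[0,f["fy"],f["cy"]],[0,0,1]])
    n=cv2.undistortPoints(np.array(uv,float).reshape(-1,1,2),K,np.array(f["dist"],float)).reshape(-1,2)
    R=np.array(f["R"]);t=np.array(f["t"]);c=-R.T@t
    d=np.c_[n,np.ones(len(n))]@R
    return c+d*((z-c[2])/d[:,2])[:,None]
E
python3 - <<'E'
from h import *
o=get_obs();print(o)
for c in("scene","top"):
    f=grab_frame(c);cv2.imwrite(f"pics/a_{c}.png",f["img"])
    for n in["pad_top","lug_face","release_pad","supply_rack","thread_reel_0","press_block","spray_bottle","masking_tape","marker_pen"]:
        print(c,n,[(np.round(r["position"],3).tolist(),round(r["p"],2)) for r in recognise(c,n)][:4])
E
```

```text
{'clock': 0.0, 'joint_pos': array([ 1.08092950e+00,  1.59044409e-01,  1.59826965e+00, -1.63479776e-05,
        1.38616507e+00, -2.10097589e-01]), 'qd': array([-9.70032574e-05, -5.55619347e-04, -1.90866623e-04,  8.13338570e-04,
       -8.96532840e-04,  2.77720044e-05]), 'effort': array([ 6.91291516e-04, -3.95997727e+01, -3.31430948e+01, -1.99514739e-04,
        8.36951542e-03, -1.88267671e-05]), 'ee_pos': array([0.15850931, 0.55209007, 0.23030075]), 'tool_rot': array([-3.15871112e-04,  1.39427304e-01,  9.90231860e-01, -8.88810385e-04]), 'wrist_force': array([-0.57161018, -0.02296627,  0.34441012]), 'torque': array([ 0.01454516, -0.04151958, -0.03641681]), 'opening': 0.08517325197396709}
scene pad_top [([0.493, -0.061, 0.065], 0.47), ([0.5, -0.071, 0.056], 0.27)]
scene lug_face [([0.501, -0.071, 0.06], 0.59)]
scene release_pad [([0.491, -0.06, 0.07], 0.75)]
scene supply_rack [([0.532, -0.062, 0.018], 0.59), ([0.642, -0.37, 0.032], 0.2)]
scene thread_reel_0 [([0.565, -0.163, 0.063], 0.65), ([0.582, -0.114, 0.059], 0.52)]
scene press_block [([0.643, -0.37, 0.034], 0.89)]
scene spray_bottle [([0.644, 0.421, 0.112], 0.75)]
scene masking_tape [([0.563, -0.349, 0.015], 0.67), ([0.448, 0.43, 0.022], 0.6)]
scene marker_pen [([0.564, -0.344, 0.018], 0.74), ([0.447, 0.425, 0.023], 0.36)]
top pad_top [([0.495, -0.054, 0.066], 0.59)]
top lug_face [([0.498, -0.064, 0.062], 0.79), ([0.446, 0.441, 0.028], 0.23)]
top release_pad [([0.492, -0.053, 0.067], 0.53)]
top supply_rack [([0.54, -0.0, 0.014], 0.9)]
top thread_reel_0 [([0.588, -0.107, 0.057], 0.54), ([0.619, -0.148, 0.06], 0.53), ([0.566, -0.301, 0.019], 0.4)]
top press_block [([0.65, -0.388, 0.035], 0.88)]
top spray_bottle [([0.63, 0.441, 0.126], 0.69)]
top masking_tape [([0.446, 0.443, 0.028], 0.67)]
top marker_pen [([0.567, -0.303, 0.02], 0.56)]
```

```bash
ls pics
```

```text
a_scene.png
a_top.png
```

View pics/a_scene.png

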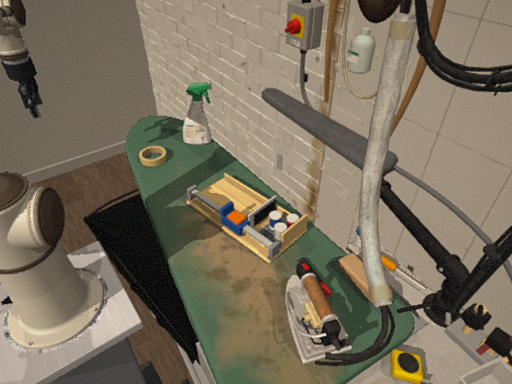

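View pics/a_top.png

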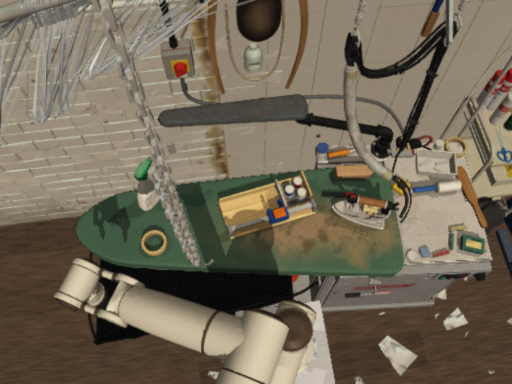

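```bash
python3 - <<'E'
from h import *
f=grab_frame("top")
i=cv2.resize(f["img"][160:330,140:340],None,fx=4,fy=4,interpolation=cv2.INTER_CUBIC)[:600];print(i.shape);cv2.imwrite("pics/z_top.png",i)
E
```

```text
(600, 800, 3)
```

View pics/z_top.png

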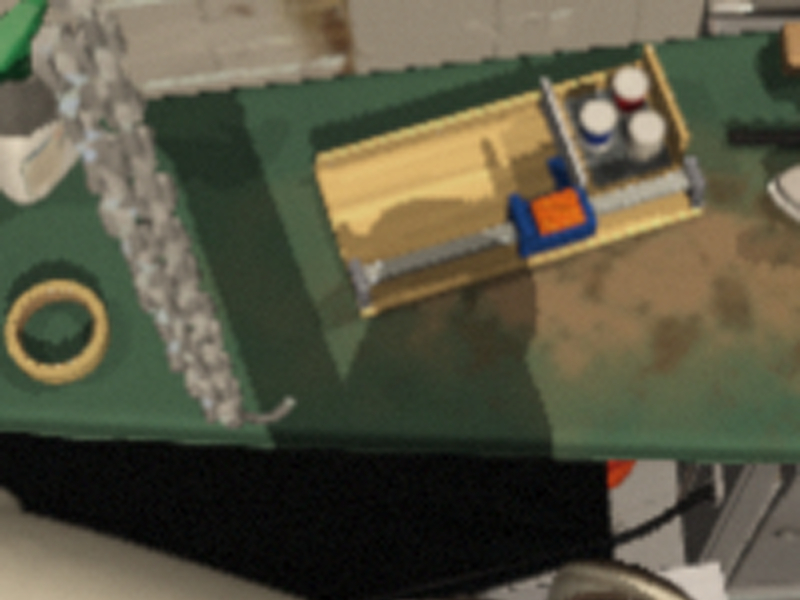

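The stop sits near the right (reel) end. In the zoomed top view the orange pad is at about (558,211), the lug is on its left, and the brackets are at (362,280) and (695,182). Next I'll measure the pad and the rack axis.

```bash
python3 - <<'E'
from h import *
f=grab_frame("top")
def Z(p):return np.array(p,float)/4+[140-.375,160-.375]
P=back(f,Z([[370,313],[702,210],[317,155]]),0.014);print("deck",P.round(4))
d=P[0]-P[1];print("len",np.linalg.norm(d),"wid",np.linalg.norm(P[2]-P[0]),"yaw from y",np.degrees(np.arctan2(-d[0],d[1])))
ctr=(P[1]+P[2])/2;print("centre",ctr)
for c in("top","scene"):
    g=grab_frame(c);im=g["img"];h=cv2.cvtColor(im,cv2.COLOR_BGR2HSV)
    m=cv2.inRange(h,(5,170,130),(16,255,255))
    n,l,s,ce=cv2.connectedComponentsWithStats(m)
    for k in range(1,n):
        if s[k,4]>15:
            b=back(g,[ce[k]],0.066)[0]
            if abs(b[0]-.49)<.06 and abs(b[1]+.06)<.08:
                pts=np.argwhere(l==k)[:,::-1].astype(float);w=back(g,pts,0.066)[:,:2]
                r=cv2.minAreaRect(w.astype(np.float32)*1000);print(c,ce[k],s[k,4],b,r)
    R=np.array(g["R"]);print("cam",c,(-R.T@g["t"]).round(3))
s=grab_frame("scene")
for z in(0.2,.5,.8,1.1,1.4):
    q=back(f,[[205,262],[160,130]],z);print(z,q.round(2).tolist(),proj(s,q).round(0).tolist())
i=cv2.resize(s["img"][160:270,170:320],None,fx=5,fy=5,interpolation=cv2.INTER_CUBIC);cv2.imwrite("pics/z_scene.png",i)
E
```

```text
deck [[ 0.43    0.1373  0.014 ]
 [ 0.4956 -0.2046  0.014 ]
 [ 0.6063  0.1722  0.014 ]]
len 0.34814668195847753 wid 0.1797764833389189 yaw from y 10.870221398033268
centre [ 0.55097726 -0.01619647  0.014     ]
top [278.90909091 212.2020202 ] 99 [ 0.49236402 -0.05469854  0.066     ] ((492.4604187011719, -54.61699676513672), (35.597171783447266, 44.131858825683594), 12.233522415161133)
cam top [-0.215  0.129  1.745]
scene [235.84313725 216.7124183 ] 153 [ 0.49080187 -0.05805106  0.066     ] ((491.24261474609375, -57.634727478027344), (38.9029655456543, 46.64739990234375), 11.000388145446777)
cam scene [ 0.085 -0.71   0.82 ]
0.2 [[0.29, 0.24, 0.2], [0.84, 0.37, 0.2]] [[118.0, 155.0], [249.0, 88.0]]
0.5 [[0.19, 0.22, 0.5], [0.64, 0.32, 0.5]] [[44.0, 62.0], [200.0, 15.0]]
0.8 [[0.09, 0.2, 0.8], [0.43, 0.28, 0.8]] [[-101.0, -121.0], [108.0, -121.0]]
1.1 [[-0.01, 0.17, 1.1], [0.23, 0.23, 1.1]] [[-576.0, -707.0], [-137.0, -488.0]]
1.4 [[-0.1, 0.15, 1.4], [0.02, 0.18, 1.4]] [[-18600.0, -23235.0], [-3313.0, -5273.0]]
```

View pics/z_scene.png

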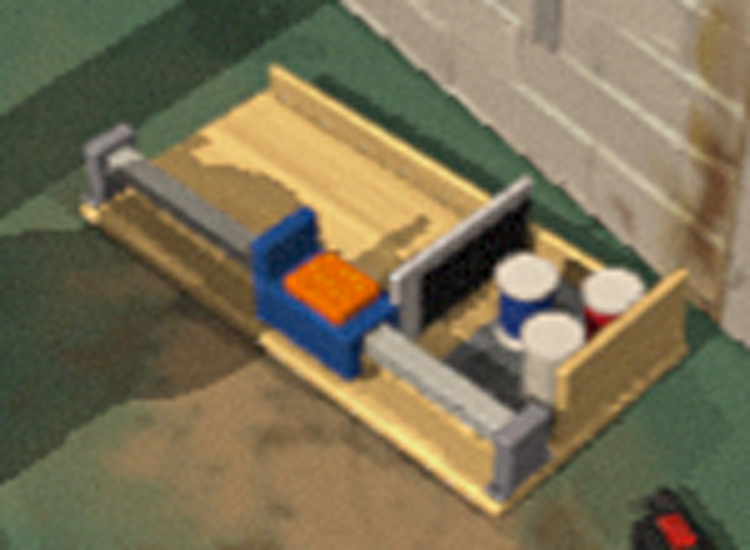

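The scene view agrees with the top view: orange pad at (332,285) in the zoom, lug towards +y, reels behind the plate at -y. The pad is at about (0.492, -0.056) with a yaw of about 11°. Next I'll plan the transfer above the pad.

```bash
cat >> h.py <<'E'
from scipy.spatial.transform import Rotation as Ro
YAW=np.radians(11.3)
RY=np.array([-np.sin(YAW),np.cos(YAW),0]);RX=np.array([np.cos(YAW),np.sin(YAW),0])
Rgoal=np.c_[RY,RX,[0,0,-1]]
def plan(goal,n,Rg=Rgoal):
    o=get_obs();q=o["tool_rot"];R=Ro.from_quat([q[1],q[2],q[3],q[0]]);p=np.array(o["ee_pos"])
    rv=(R.inv()*Ro.from_matrix(Rg)).as_rotvec()
    for k in range(n):
        d=R.inv().apply((np.array(goal)-p)/n)*1000
        print((d).round(1).tolist(),(rv/n).round(3).tolist()) 
        R=R*Ro.from_rotvec(rv/n)
        p=p+(goal-p)*0
    print("clock",o["clock"],"pos",p,"f",o["wrist_force"])
E
python3 - <<'E'
from h import *
pad=np.array([.492,-.056,0]);g=pad+0.008*RY;g[2]=.16;print(g)
plan(g,16)
E
```

```text
[ 0.49043243 -0.04815508  0.16      ]
[-30.3, -30.4, 4.5] [-0.0, 0.0, 0.068]
[-32.3, -28.2, 4.5] [-0.0, 0.0, 0.068]
[-34.1, -26.0, 4.5] [-0.0, 0.0, 0.068]
[-35.8, -23.6, 4.5] [-0.0, 0.0, 0.068]
[-37.4, -21.1, 4.5] [-0.0, 0.0, 0.068]
[-38.7, -18.5, 4.5] [-0.0, 0.0, 0.068]
[-39.9, -15.8, 4.5] [-0.0, 0.0, 0.068]
[-40.9, -13.0, 4.5] [-0.0, 0.0, 0.068]
[-41.7, -10.2, 4.5] [-0.0, 0.0, 0.068]
[-42.3, -7.3, 4.5] [-0.0, 0.0, 0.068]
[-42.7, -4.4, 4.5] [-0.0, 0.0, 0.068]
[-42.9, -1.5, 4.5] [-0.0, 0.0, 0.068]
[-42.9, 1.4, 4.5] [-0.0, 0.0, 0.068]
[-42.7, 4.4, 4.5] [-0.0, 0.0, 0.068]
[-42.3, 7.3, 4.5] [-0.0, 0.0, 0.068]
[-41.7, 10.1, 4.5] [-0.0, 0.0, 0.068]
clock 1.25 pos [0.15878413 0.55261878 0.23128312] f [0.71378805 0.99002294 0.68111444]
```

Call:
arm_command(deltas=[[0,-30,-30,0,0,0,0.068],[0,-32,-28,0,0,0,0.068],[0,-34,-26,0,0,0,0.068],[0,-36,-24,0,0,0,0.068],[0,-37,-21,0,0,0,0.068]])

```text
clock: 1.75
ee_pos: [0.2622, 0.364, 0.2314]
tool_rot: [0.0, 0.306, 0.952, 0.0]
wrist_force: [0.7, 0.4, 1.3]
opening: 0.0126
```

```bash
python3 - <<'E'
from h import *
o=get_obs();print(o["effort"].round(1),o["joint_pos"].round(3),o["opening"])
for c in("top","scene"):
  cv2.imwrite(f"pics/b_{c}.png",grab_frame(c)["img"])
pad=np.array([.492,-.056,0]);g=pad+0.008*RY;g[2]=.16;plan(g,11)
E
```

```text
[  6.2 -23.2 -33.4   0.1   0.1   0.3] [ 0.676 -0.182  1.934 -0.     1.389 -0.273] 0.012553210923752459
[-38.6, -18.2, 6.6] [0.0, 0.0, 0.068]
[-39.7, -15.5, 6.6] [0.0, 0.0, 0.068]
[-40.7, -12.8, 6.5] [0.0, 0.0, 0.068]
[-41.4, -10.0, 6.5] [0.0, 0.0, 0.068]
[-42.0, -7.1, 6.5] [0.0, 0.0, 0.068]
[-42.4, -4.3, 6.5] [0.0, 0.0, 0.068]
[-42.6, -1.4, 6.5] [0.0, 0.0, 0.068]
[-42.6, 1.5, 6.5] [0.0, 0.0, 0.068]
[-42.4, 4.4, 6.5] [0.0, 0.0, 0.068]
[-42.0, 7.3, 6.5] [0.0, 0.0, 0.068]
[-41.4, 10.1, 6.5] [0.0, 0.0, 0.068]
clock 1.85 pos [0.2637353  0.36237275 0.23141757] f [-0.40718231  1.0933098   0.7142941 ]
```

View pics/b_top.png

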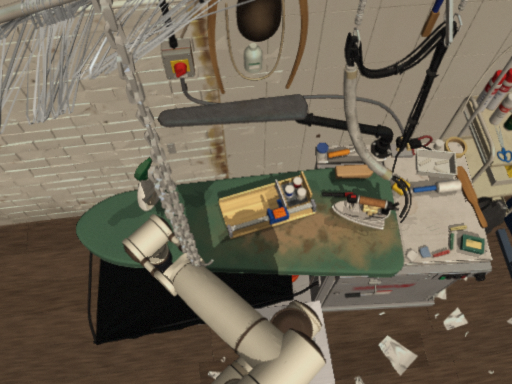

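The chain hangs above the wrist: it hides the wrist at (185,240). I'll continue in short steps.

Call:
arm_command(deltas=[[0,-38,-18,4,0,0,0.068],[0,-40,-15,4,0,0,0.068]])

```text
clock: 2.05
ee_pos: [0.3037, 0.2917, 0.2236]
tool_rot: [0.0, 0.369, 0.93, 0.001]
wrist_force: [0.0, 1.1, 0.6]
opening: -0.0003
```

```bash
python3 - <<'E'
from h import *
o=get_obs();print(o["effort"].round(1),o["joint_pos"].round(3))
i=grab_frame("top")["img"];cv2.imwrite(f"pics/c_top.png",cv2.resize(i[180:380,120:340],None,fx=3,fy=3))
E
```

```text
[  6.9 -21.8 -33.4   0.2   0.3   0.4] [ 0.476 -0.258  2.013  0.     1.385 -0.339]
```

View pics/c_top.png

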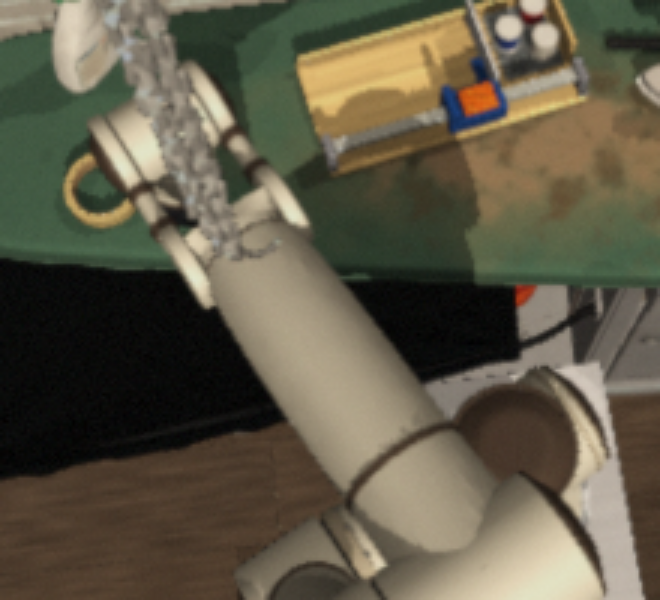

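The chain lies above the forearm, at (225,240) in the crop, and there's no contact load, so the path is clear.

Call:
arm_command(deltas=[[0,-41,-13,7,0,0,0.068],[0,-41,-10,7,0,0,0.068],[0,-42,-7,7,0,0,0.068],[0,-42,-4,7,0,0,0.068],[0,-43,-1,7,0,0,0.068],[0,-43,2,7,0,0,0.068],[0,-42,4,7,0,0,0.068],[0,-42,7,7,0,0,0.068]])

```text
clock: 2.9
ee_pos: [0.4714, -0.0065, 0.1672]
tool_rot: [0.0, 0.606, 0.795, 0.0]
wrist_force: [0.6, 0.6, 0.0]
opening: 0.0
```

```bash
python3 - <<'E'
from h import *
pad=np.array([.492,-.056,0]);g=pad+0.006*RY;g[2]=.11;plan(g,2)
for c in("top","scene"):
  i=grab_frame(c)["img"];cv2.imwrite(f"pics/d_{c}.png",cv2.resize(i[140:280,170:350],None,fx=4,fy=4))
E
```

```text
[-23.6, 3.5, 28.6] [0.0, -0.0, 0.036]
[-23.5, 4.4, 28.6] [0.0, -0.0, 0.036]
clock 2.9 pos [ 0.47142128 -0.00651088  0.16718869] f [0.55109289 0.63334866 0.02354535]
```

View pics/d_scene.png

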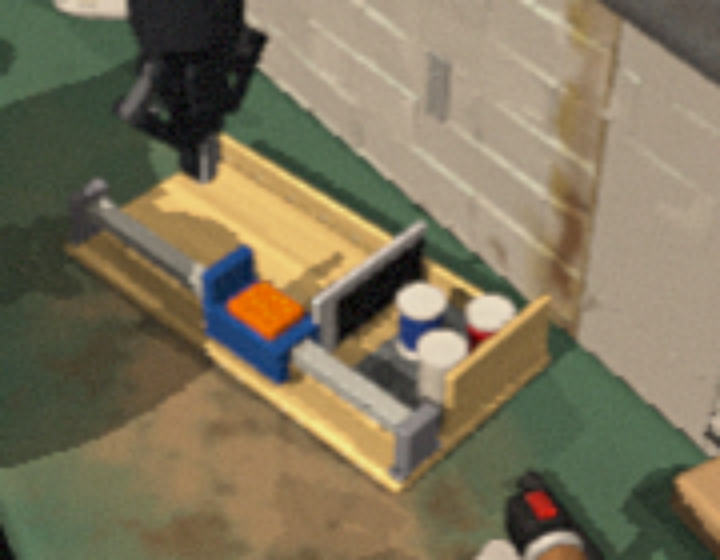

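The shut fingertips are at (205,170), above the deck and short of the pad at (265,308). I'll shift across first, then go down.

Call:
arm_command(deltas=[[0,-24,4,7,0,0,0.036],[0,-24,4,20,0,0,0.036],[0,0,0,20,0,0,0],[0,0,0,10,0,0,0],[0,0,0,0,0,0,0]])

```text
clock: 3.5
ee_pos: [0.4889, -0.0485, 0.1088]
tool_rot: [-0.002, 0.633, 0.774, -0.0]
wrist_force: [-0.1, -0.6, 0.3]
opening: 0.0004
```

```bash
python3 - <<'E'
from h import *
pad=np.array([.492,-.056,0]);g=pad+0.006*RY;g[2]=.08;plan(g,1)
print(get_obs()["joint_pos"])
for c in("top","scene"):
  i=grab_frame(c)["img"];cv2.imwrite(f"pics/e_{c}.png",cv2.resize(i[170:260,200:320],None,fx=5,fy=5,interpolation=cv2.INTER_CUBIC))
E
```

```text
[-2.0, 1.7, 28.8] [-0.003, -0.002, 0.003]
clock 3.5 pos [ 0.48889919 -0.04853336  0.10877406] f [-0.13365227 -0.63535165  0.28013005]
[-3.45678413e-01  7.96242944e-02  1.94021867e+00  3.40221380e-04
  1.12548885e+00 -5.46050745e-01]
```

View pics/e_scene.png

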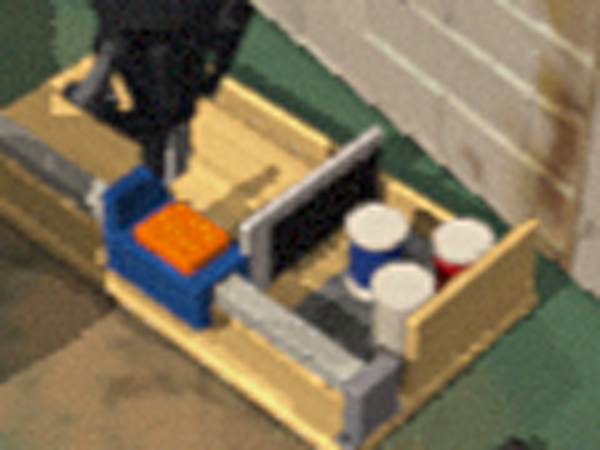

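View pics/e_top.png

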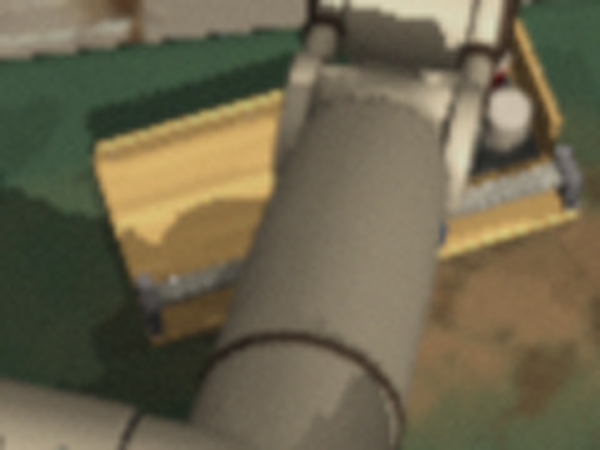

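```bash
python3 - <<'E'
from h import *
s=grab_frame("scene");p=get_obs()["ee_pos"]
print(get_obs()["joint_pos"])
def c(X):return ((proj(s,X)-[200,170]+.4)*5).round(0).tolist()
print("tcp",c([p,p+[0,0,.02]]))
pad=np.array([.492,-.056,.067])
print("pad",c([pad+a*RX*.018+b*RY*.023 for a in(-1,1) for b in(-1,1)]))
print("lug top",c([pad+[0,0,.019]+a*RX*.023+b*RY for a in(-1,1) for b in(.032,.045)]))
E
```

```text
[-3.45867713e-01  7.68902871e-02  1.93745733e+00  1.23170598e-04
  1.12563101e+00 -5.46094083e-01]
tcp [[170.0, 169.0], [168.0, 142.0]]
pad [[187.0, 267.0], [130.0, 229.0], [232.0, 234.0], [175.0, 197.0]]
lug top [[111.0, 202.0], [96.0, 191.0], [169.0, 162.0], [153.0, 152.0]]
```

The projections match: the TCP lands on the observed tip, and the pad corners agree within about 1 px. I'll go down onto the pad.

Call:
arm_command(deltas=[[0,-2,2,15,0,0,0],[0,0,0,15,0,0,0],[0,0,0,5,0,0,0],[0,0,0,4,0,0,0]])

```text
clock: 4.05
ee_pos: [0.4929, -0.0513, 0.0718]
tool_rot: [0.0, 0.633, 0.774, 0.0]
wrist_force: [-0.7, -1.5, 1.0]
opening: 0.0001
```

Call:
arm_command(deltas=[[0,0,0,4,0,0,0],[0,0,0,2,0,0,0],[0,0,0,0,0,0,0]])

```text
clock: 4.35
ee_pos: [0.4931, -0.0515, 0.0659]
tool_rot: [0.001, 0.633, 0.774, 0.0]
wrist_force: [0.0, 0.5, 3.6]
opening: 0.0002
```

Call:
arm_command(deltas=[[0,0,0,2,0,0,0],[0,0,0,2,0,0,0],[0,0,0,1.5,0,0,0],[0,0,0,0,0,0,0]])

```text
clock: 4.75
ee_pos: [0.4931, -0.0516, 0.0601]
tool_rot: [0.001, 0.633, 0.774, 0.0]
wrist_force: [0.1, 2.1, 5.4]
opening: -0.0002
```

Call:
arm_command(deltas=[[0,0,0,2,0,0,0],[0,0,0,0,0,0,0],[0,0,0,0,0,0,0]])

```text
clock: 5.05
ee_pos: [0.4935, -0.0521, 0.0599]
tool_rot: [0.001, 0.633, 0.774, -0.0]
wrist_force: [-5.4, -0.0, 17.0]
opening: -0.0001
```

The pad is bottomed at z≈0.060 with 17 N. Now I'll push along +x of the tool, which is the rack's +y.

Call:
arm_command(deltas=[[0,5,0,-0.5,0,0,0],[0,6,0,0,0,0,0],[0,6,0,0,0,0,0],[0,6,0,0,0,0,0],[0,6,0,0,0,0,0]])

```text
clock: 5.55
ee_pos: [0.4881, -0.0241, 0.0599]
tool_rot: [0.002, 0.633, 0.774, -0.0]
wrist_force: [-2.2, -3.1, 11.2]
opening: -0.0004
```

```bash
python3 - <<'E'
from h import *
o=get_obs();print(o["wrist_force"]@np.c_[RX,RY],o["wrist_force"][2])
i=grab_frame("scene")["img"];cv2.imwrite(f"pics/f.png",cv2.resize(i[170:260,200:320],None,fx=5,fy=5,interpolation=cv2.INTER_CUBIC))
E
```

```text
[-2.76329694 -2.65977791] 11.214500474682266
```

View pics/f.png

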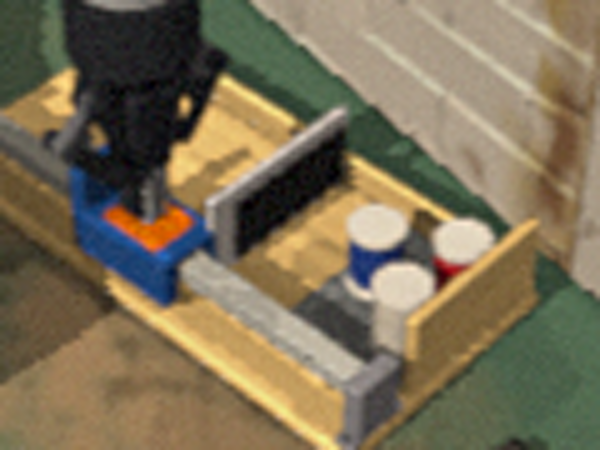

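The stop is moving with the fingertips and the pad is still down (plate now at (280,170), reels unmoved). I'll continue.

Call:
arm_command(deltas=[[0,8,0,0,0,0,0],[0,8,0,0,0,0,0],[0,8,0,0,0,0,0],[0,8,0,0,0,0,0],[0,8,0,0,0,0,0],[0,8,0,0,0,0,0]])

```text
clock: 6.2
ee_pos: [0.4792, 0.0233, 0.06]
tool_rot: [0.002, 0.633, 0.774, 0.0]
wrist_force: [0.7, -1.1, 10.4]
opening: -0.0
```

```bash
python3 - <<'E'
from h import *
o=get_obs();print(o["wrist_force"]@np.c_[RX,RY],o["wrist_force"][2], o["ee_pos"])
i=grab_frame("scene")["img"];cv2.imwrite(f"pics/g.png",cv2.resize(i[150:260,170:320],None,fx=5,fy=5,interpolation=cv2.INTER_CUBIC))
E
```

```text
[ 0.48185323 -1.20553489] 10.36019568879979 [0.47921175 0.02329241 0.05995679]
```

View pics/g.png

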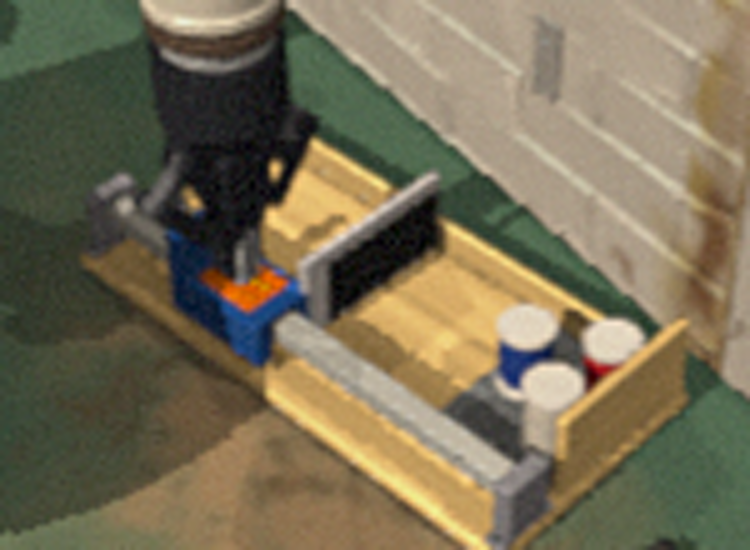

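Call:
arm_command(deltas=[[0,8,0,0,0,0,0],[0,8,0,0,0,0,0],[0,8,0,0,0,0,0],[0,6,0,0,0,0,0]])

```text
clock: 6.65
ee_pos: [0.4736, 0.053, 0.06]
tool_rot: [0.002, 0.633, 0.774, 0.001]
wrist_force: [1.5, -2.0, 9.0]
opening: 0.0003
```

Call:
arm_command(deltas=[[0,6,0,0,0,0,0],[0,6,0,0,0,0,0],[0,5,0,0,0,0,0]])

```text
clock: 6.95
ee_pos: [0.4705, 0.0696, 0.06]
tool_rot: [0.003, 0.633, 0.774, 0.001]
wrist_force: [1.1, -1.9, 7.5]
opening: -0.0002
```

```bash
python3 - <<'E'
from h import *
o=get_obs();print(o["wrist_force"]@np.c_[RX,RY],o["wrist_force"][2], o["ee_pos"])
i=grab_frame("scene")["img"];cv2.imwrite(f"pics/i.png",cv2.resize(i[150:260,170:320],None,fx=5,fy=5,interpolation=cv2.INTER_CUBIC))
E
```

```text
[ 0.69423215 -2.09533602] 7.538953299882767 [0.4705028  0.06962692 0.05999803]
```

View pics/i.png

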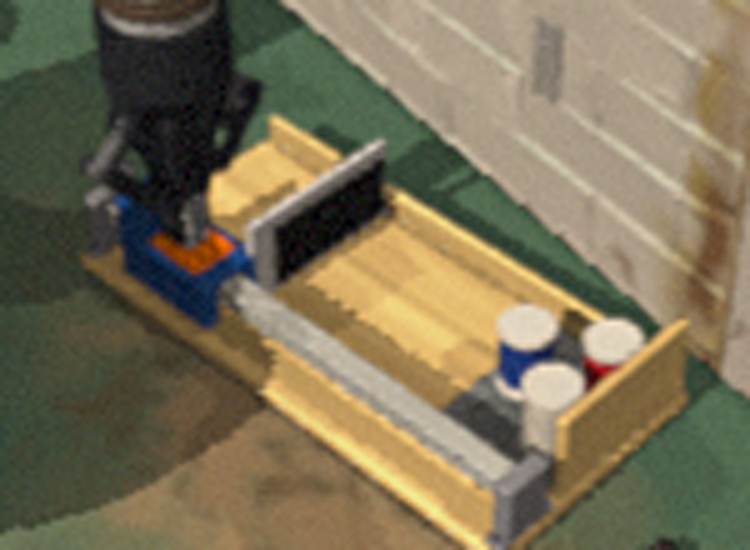

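It's close to home, and the down force is sagging to 7.5 N, so I'll add 0.7 mm of press and keep pushing to the dead stop.

Call:
arm_command(deltas=[[0,4,0,0.7,0,0,0],[0,4,0,0,0,0,0],[0,4,0,0,0,0,0]])

```text
clock: 7.3
ee_pos: [0.4684, 0.0812, 0.0599]
tool_rot: [0.003, 0.633, 0.774, 0.001]
wrist_force: [0.4, -1.6, 13.0]
opening: 0.0001
```

Call:
arm_command(deltas=[[0,4,0,0,0,0,0],[0,4,0,0,0,0,0],[0,3,0,0,0,0,0]])

```text
clock: 7.6
ee_pos: [0.4665, 0.0914, 0.0599]
tool_rot: [0.003, 0.633, 0.774, 0.001]
wrist_force: [2.1, -10.0, 11.4]
opening: 0.0002
```

Call:
arm_command(deltas=[[0,3,0,0,0,0,0],[0,0,0,0,0,0,0]])

```text
clock: 7.8
ee_pos: [0.4661, 0.0938, 0.0599]
tool_rot: [0.004, 0.633, 0.774, 0.001]
wrist_force: [0.8, -7.6, 11.8]
opening: -0.0002
```

```bash
python3 - <<'E'
from h import *
o=get_obs();print(o["wrist_force"]@np.c_[RX,RY],o["wrist_force"][2], o["ee_pos"])
i=grab_frame("scene")["img"];cv2.imwrite(f"pics/j.png",cv2.resize(i[150:260,170:320],None,fx=5,fy=5,interpolation=cv2.INTER_CUBIC))
E
```

```text
[-0.69736002 -7.61838721] 11.816458160401304 [0.46610766 0.09383484 0.05989945]
```

View pics/j.png

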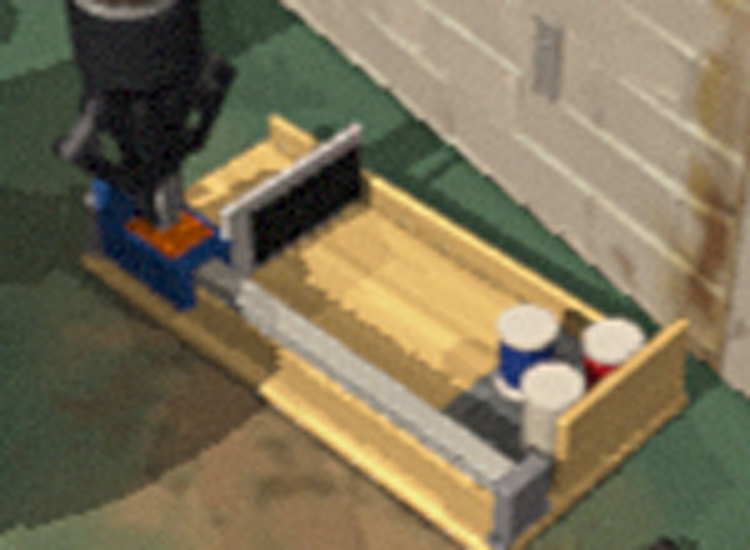

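The carriage is now against the far bracket (hidden at (95,205)) and the tips are starting to slip over the pad. I'll run the tips on to the lug to confirm the dead stop.

Call:
arm_command(deltas=[[0,4,0,0,0,0,0],[0,4,0,0,0,0,0],[0,4,0,0,0,0,0]])

```text
clock: 8.15
ee_pos: [0.4639, 0.1054, 0.0599]
tool_rot: [0.004, 0.633, 0.774, 0.001]
wrist_force: [2.2, -8.8, 11.1]
opening: 0.0001
```

Call:
arm_command(deltas=[[0,3,0,0,0,0,0],[0,2,0,0,0,0,0]])

```text
clock: 8.35
ee_pos: [0.4635, 0.1076, 0.0599]
tool_rot: [0.006, 0.632, 0.775, -0.001]
wrist_force: [4.3, -27.4, 8.2]
opening: -0.0002
```

```bash
python3 - <<'E'
from h import *
o=get_obs();print(o["wrist_force"]@np.c_[RX,RY],o["wrist_force"][2], o["ee_pos"])
i=grab_frame("scene")["img"];cv2.imwrite(f"pics/k.png",cv2.resize(i[150:260,170:320],None,fx=5,fy=5,interpolation=cv2.INTER_CUBIC))
E
```

```text
[ -1.13104677 -27.69907204] 8.233902438969837 [0.46349979 0.10760126 0.059914  ]
```

View pics/k.png

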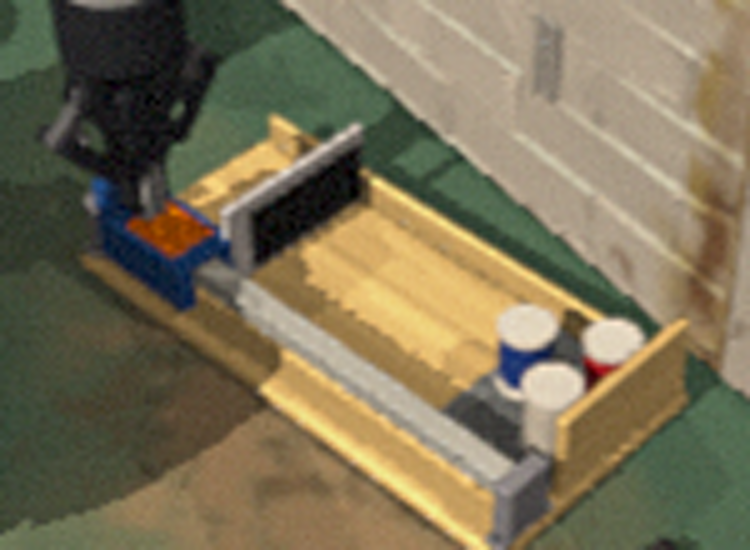

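Pushing on the lug gives 27 N and the carriage and plate have not moved since the last picture, so it is on the dead stop. I'll ease the push slightly without reversing, then lift straight up.

Call:
arm_command(deltas=[[0,-1.5,0,0,0,0,0],[0,0,0,-3,0,0,0],[0,0,0,-5,0,0,0],[0,0,0,-8,0,0,0],[0,0,0,-20,0,0,0],[0,0,0,-40,0,0,0],[0,0,0,-40,0,0,0]])

```text
clock: 9.1
ee_pos: [0.4585, 0.1106, 0.1733]
tool_rot: [-0.001, 0.634, 0.774, -0.001]
wrist_force: [0.8, 0.3, -0.7]
opening: -0.0001
```

Call:
arm_command(deltas=[[0,0,0,-20,0,0,0],[0,0,-30,0,0,0,0],[0,0,-40,0,0,0,0],[0,0,-30,0,0,0,0],[0,0,0,0,0,0,0],[0,0,0,0,0,0,0]])

```text
clock: 9.7
ee_pos: [0.3617, 0.091, 0.1934]
tool_rot: [0.0, 0.634, 0.774, 0.0]
wrist_force: [0.5, -0.6, 0.5]
opening: -0.0003
```

```bash
python3 - <<'E'
from h import *
o=get_obs();print(o["wrist_force"], o["ee_pos"],o["qd"].round(4))
s=grab_frame("scene");i=s["img"];cv2.imwrite(f"pics/l.png",cv2.resize(i[150:260,170:320],None,fx=5,fy=5,interpolation=cv2.INTER_CUBIC))
a=cv2.imread("pics/a_scene.png");d=cv2.absdiff(a,i).max(2)[205:240,266:305];print("reel diff",d.mean())
for c in("scene","top"):
  cv2.imwrite(f"pics/m_{c}.png",grab_frame(c)["img"]);print([(r["position"],r["p"]) for r in recognise(c,"release_pad")][:1])
E
```

```text
[ 0.53759643 -0.60405691  0.53290848] [0.36172266 0.09095617 0.19338093] [ 0.0039  0.039  -0.041  -0.     -0.0038 -0.    ]
reel diff 18.954578754578755
[([0.6417, -0.3722, 0.0328], 0.59)]
[]
```

View pics/l.png

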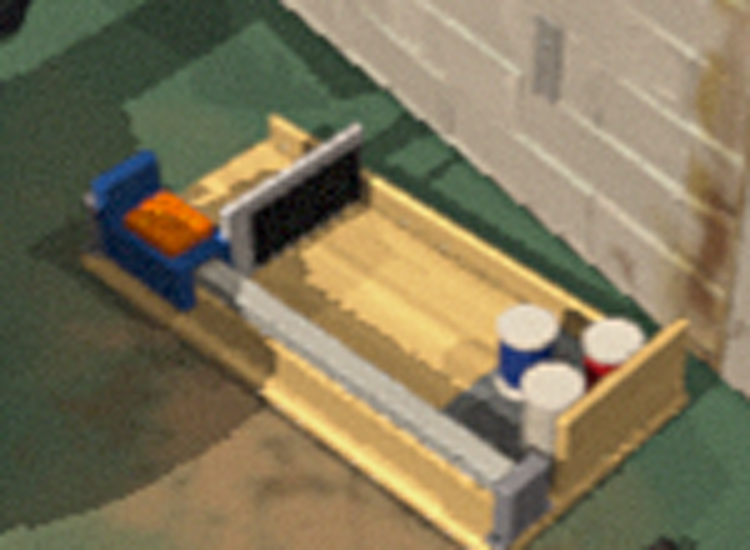

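View pics/m_top.png

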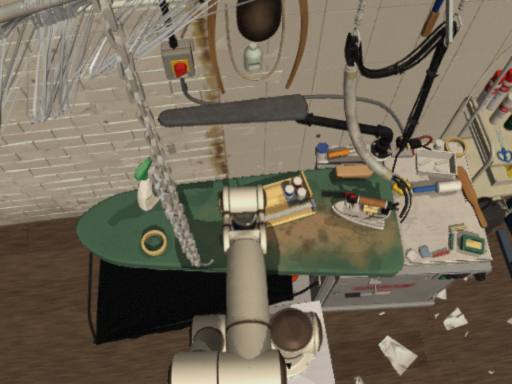

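After release the plate is still at (360,125) and the pad has risen. The carriage is on the bracket, the reels are at the same pixels as before, and the tool is clear.

```bash
python3 -c "
from h import *
print(job_done(),get_obs()['clock'])"
```

```text
the job is handed in; nothing more can be done
the job is handed in; nothing more can be done
```

The stop is fully home at the far end of its bar, and I handed the job in at about 10 s on the robot's clock, out of 35 s allowed; no verdict was reported.

**What I did:** With the fingers shut, I pressed the release pad to its bottom (tips at z = 0.060 m, 17 N) while the stop stood where it was. I kept the pad down and pushed the stop along the rack's +y. The tips then slid forward onto the lug, and the stop held at 27 N without moving, so it was on its dead stop. I lifted straight up and moved clear towards the robot.

**Last checks that agreed:**
- The final scene picture shows the carriage against the far bracket and the pad up again.
- The plate is at the same pixels as under the 27 N push.
- The reels are upright at the same pixels as before.
- The wrist force is about zero, with the tool clear of the rack.

**Checks that failed or were not clean:**
- In the final pictures the network did not find the pad: it reported the press block in the scene view and nothing in the top view, where the arm hid the stop.
- The pixel difference over the reel area was not small (mean 19). I put this down to changed shadows and the stop having left that area, so "reels unmoved" rests on comparing the pictures by eye.
- I had no direct reading of the `stop_slide` joint.

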